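# Load the top glaze test strip into the tile dryer and shut its door

### The arm

A 7-joint arm with a two-finger parallel gripper is mounted at the origin on the work surface. World frame = base frame: x ahead of the robot, y to its left, z up, the work surface at z = 0. Lengths are in m, angles in rad, forces in N, time in s.
With the tool pointing down it reaches from about 0.425 to 0.875 m from the base axis. Payload 4.7 kg.
Tool frame: the origin (TCP) lies on the centre line of the jaws, within the pads' length; the fingertips stand ahead of it and the grasp point (between the pads) lies 2 mm behind it (nose_length is the z of the fingertips in the tool frame, in m); z points along the fingers, y is the line along which they close (so a half turn about z gives the same grasp; the last joint's range is limited). The gripper opens to 87 mm and grips with 3 to 60 N. Pads are 19 mm wide; open, the fingers measure 117 mm over their backs; the gripper's body (75 mm by 190 mm) begins 51 mm behind the grasp point.
Start: joints at [1.305, 0.321, -0.07, 1.45, 0.023, 1.371, -0.057], TCP at [0.179, -0.625, 0.24] pointing down, gripper open.
Joint ranges: [-2.86, 2.86], [-0.3, 2.09], [-1.38, 1.24], [0.06, 2.45], [-1.56, 4.7], [0.09, 2.05], [-2.69, 2.69]. Speed limits (rad/s): [2.57, 2.57, 3.14, 3.14, 3.14, 3.14, 3.14].

### API

Orientations are given as a rotation vector (axis times angle).
In Python, from bench import * gives the robot as it stands.
- The arm moves only by the tool send_rows, never from a script. Its arguments are lists of equal length, an entry for each row: "xyz": the shift along the tool's x, y, z in mm, a list of three; "dr": the turn, a rotation vector about the tool's x, y, z in rad, a list of three. A call has exactly 10 rows; each row is the pose to reach, as a shift and turn from the pose commanded when the call began, along the tool's axes at that moment; what a row does not reach only later rows make up. A row lasts 1/12 s, in which the tool goes at most 41.7 mm and 7.16 degrees, less where a joint would pass 70% of its speed; a pose out of reach is approached as far as the arm can. A call with a gripper value outside its range is refused whole. "jaw" is the finger opening in mm, from 0 to 87, set as the call begins (left out, the last holds). The fingers move at their own pace and stop on an object; "grip_force" is the grip in N (left out, the last holds). Time passes only in rows, so rows that repeat a pose let the fingers close, or fill a call up. It gives the time, the measured TCP pose, the force, the opening and the grip force at its end, in the units of the state.
- get_state(): the state, without advancing time (a new reading comes with each control period).
- get_image(name): name is "scene" or "top" or "wrist"; returns the picture (480x640x3 uint8, red, green, blue); there is no depth.
- calibration(name): a dict with "vfov" (degrees; the focal length in pixels is half the picture's height over the tangent of half this angle, whatever the lens; pixels are square), "cx", "cy" (the principal point, pixels), "k1" (the pictures are not rectified: a ray, as slopes to the right and down, at radius r is drawn at 1 + k1 r^2 times it, then the intrinsics apply), "rvec" (rotation vector, rad) and "tvec" (3), from world to camera coordinates, as OpenCV has them; the wrist camera has in their place "hand_eye" (4x4, takes a point from camera to tool coordinates, whose origin is the TCP and whose axes are the flange's). Camera axes: x right, y down, z forward; pixel columns grow to the right and rows downward; lengths in m; the calibration is good to about 2 mm. A picture is of the moment at which its call begins: read the wrist's pose just before it. calibration takes no time and is no camera call.
- close_job(): hands the job in; it is judged then, once.
The state is a dict: "time": time; "joint_positions": joint angles; "qd": joint speeds; "joint_torque": joint torques, N m; "position": TCP position; "tool_rot": TCP orientation; "ft_force": force on the tool from outside, world axes, zero at the start; "torque": the same for the moment, N m; "grip_width": opening from 0.0 (shut) to 1.0 (fully open); "grip_force": force on a finger pad.
Only numpy, scipy, OpenCV 4.12 (cv2) and the standard library are available. Lean on these libraries where they do the work, as an engineer would, in place of code of your own. Each camera call takes 0.05 s, during which the arm holds its last target. There are 200 camera calls.

### The job

Slide the top test strip of the pile out over the open end of its cradle until its blue glazed end overhangs, pinch it there and lift it off, and lay it down on the round stand to change your grip. Then take it by its bare end, slide it blue end first into the tile dryer until all of it is inside, lying flat between the guides, and push the dryer's door shut until it clicks home on its catch. Leave the other strips in the cradle and do not disturb the cups, jars and bowl.

Things in the scene. Friction and masses are not known exactly. Their poses are not given: they have to be found in the camera images.
- cradle: Fixed wooden cradle with a pile of three strips lying along its x, origins above its own. Board 140 (x) x 82 (y) x 50 mm high; origin: centre of its underside, on the table. Top of the pile 71 mm up. Side rails, inner faces 61 mm apart, 79 mm high. At the -x end (x -72 to -80 mm) two steel corner stops 85 mm high leave a 46 mm gap where a fingertip can push the bare ends.
- cradle_edge (a point): Middle of the open end of the cradle's board (x = +70 mm of the cradle), 50 mm above the table: the edge over which the strip is slid. Board and rails end here; beyond it is free air down to the table.
- strip: The TOP strip of the pile, the one to load: a flat fired-clay strip 140 (x) x 56 (y) x 7 mm, about 0.13 kg, tan clay with the 50 mm at its +x end glazed blue. Origin: centre of its underside; x runs towards the blue end, which points to the open end of the cradle; z up. It starts 64 mm up, up to 6 mm ahead (+x) of the cradle.
- strip_glazed_end (a point): Middle of the blue end face of the top strip (70 mm along +x of its origin, mid thickness).
- strip_bare_end (a point): Middle of the bare clay end face of the top strip (70 mm along -x of its origin, mid thickness).
- mid_strip: The strip right under the top one, same size, green glazed end; loose. It stays in the cradle.
- low_strip: The bottom strip of the pile, same size, white glazed end; loose. It stays in the cradle.
- stand: Fixed round banding stand, aluminium disc 64 mm across on a thin stem, its top face 60 mm above the table; dark foot 80 mm across and 10 mm high. Origin: centre of its underside on the table. A strip laid across it with its middle over the disc overhangs at both ends.
- dryer: Fixed low tile dryer: grey plinth, white walls, clear roof. Origin: on the table below the middle of its front opening; x points inwards, z up. 150 mm wide, 180 mm deep; floor 60 mm up; walls inside 124 mm apart, back wall at x = 170 mm. Roof 102 to 108 mm up, starting at x = 35 mm. Guide kerbs 8 mm high, 72 mm apart inside, from x = 40 to 160 mm; the strip lies flat between them.
- dryer_front (a point): Middle of the front edge of the dryer's floor, 60 mm above the table. The strip is inside when its bare end is behind this edge.
- dryer_door (a joint): Blue door of the dryer on an upright hinge at its left (+y) side: 0 = shut against the front, grows as it swings outwards (to -x, then left), up to 1.95 rad; starts wide open. Stiff hinge: stays where it is left. From about 0.08 rad a sprung ball catch resists; about 6 N near the door's middle passes it and it is then drawn to 0 (seated below 0.02).
- door_hinge (a point): Point on the door's hinge axis (x = -6, y = +75 mm of the dryer), 83 mm above the table. The panel is 150 mm wide from here to its free edge, 12 mm thick (outer face 6 mm off the axis), 58 to 108 mm above the table. When shut it runs from here along the dryer's -y.
- door_knob (a point): Centre of the small black ball knob (16 mm across) on the door's outer face, 137 mm from the hinge axis, 20 mm out from the panel's middle plane, 83 mm above the table.
- cup_a: Bystander: raw clay cup, 72 mm across, 85 mm high; origin centre of its underside.
- cup_b: Bystander: raw clay cup, 68 mm across, 75 mm high; origin centre of its underside.
- cup_c: Bystander: raw clay cup, 72 mm across, 90 mm high; origin centre of its underside.
- jar_a: Bystander: amber glass jar, 60 mm across, 85 mm high; origin centre of its underside.
- jar_b: Bystander: white jar with a blue label, 64 mm across, 90 mm high; origin centre of its underside.
- bowl: Bystander: blue ceramic bowl, 80 mm across, 30 mm high; origin centre of its underside.
Not all that is in view belongs to the job. What is shaped like the strip but black or turquoise is not meant.

How it is judged:
On the way, in this order (a step that is already met when the one before it is completed fails the run):
1. the top strip has been slid out along its pile until its blue end overhangs the cradle's open end by 20 mm or more, still lying flat on the pile (x of strip_glazed_end in the frame of cradle between 0.09 and 0.145 m and z of strip in the frame of cradle between 0.06 and 0.067 m and angle between strip's own z axis and vertical below 0.08 rad), for 0.2 s.
2. the strip lies flat on the round stand, let go (horizontal distance between strip and stand below 0.035 m and z of strip in the frame of stand between 0.057 and 0.064 m and angle between strip's own z axis and vertical below 0.08 rad and contact force between the fingers and strip below 0.1 N and linear speed of strip below 0.02 m/s), for 0.2 s.
3. the whole strip is inside the dryer, blue end innermost, flat on its floor (x of strip_bare_end in the frame of dryer above 0 m and x of strip_glazed_end in the frame of dryer above 0.125 m and z of strip in the frame of dryer between 0.056 and 0.064 m), for 0.1 s.
At the end, for the whole second after the job is handed in: The strip lies flat on the dryer's floor between the guides (underside 56 to 64 mm up), wholly behind the front opening with its blue end innermost (at least 125 mm deep), at rest; the door is seated on its catch (below 0.025 rad); the other two strips lie in the cradle, shifted by less than 30 mm (all of step 3 and angle between strip's own z axis and vertical below 0.06 rad and value of joint dryer_door below 0.025 rad and linear speed of strip below 0.02 m/s and x of each of mid_strip, low_strip in the frame of cradle below 0.03 m and z of mid_strip in the frame of cradle below 0.062 m); the robot touches nothing.
It fails at once if a cup, jar or the bowl is shoved more than 30 mm or tipped over (distance of any of cup_a, cup_b, cup_c, jar_a, jar_b, bowl from where it was at the start of the episode above 0.03 m or angle between any of cup_a, cup_b, cup_c, jar_a, jar_b, bowl's own z axis and vertical above 0.35 rad).
It fails at once if one of the other two strips is dragged more than 30 mm (distance of any of mid_strip, low_strip from where it was at the start of the episode above 0.03 m).
It also fails if it takes over 72 s, if anything falls off the work surface, if the arm or the gripper's body presses on something with over 40 N, if the wrist force passes 120 N, or if a joint passes its speed limit or range.

## Working session

There is one attempt and no reset: what is moved stays moved. The work goes in short steps, Python scripts to look and compute and a tool call to move; the robot and the scene stay as the last step left them, time stands still between calls to the robot, and variables do not carry over. Pictures are saved under pics/ and viewed, at most 10 in all, crops included, and the job is handed in when it is done.

Besides the shell and the picture viewer there is one more tool, called after "Request:" by a JSON object that holds its "op" and its "data". send_rows: Moves the arm, as the interface text tells. Its arguments: {"type":"object","properties":{"xyz":{"type":"array"},"dr":{"type":"array"},"jaw":{"type":"number"},"grip_force":{"type":"number"}},"required":["xyz","dr"]}

```bash
mkdir -p pics; ls; python3 - <<'E'
from bench import *
import cv2
for n in("scene","top"):
    cv2.imwrite(f"pics/{n}0.png",get_image(n)[:,:,::-1]); print(n,calibration(n))
print(calibration("wrist"));s=get_state();print(s)
try: print(nose_length)
except Exception as e: print(e)
E
```

```text
pics
scene {'vfov': 54.05077458133666, 'cx': 327.17911241413424, 'cy': 239.0815053561751, 'k1': -0.0962440393459686, 'rvec': array([ 2.10289388,  1.14589622, -0.46451418]), 'tvec': array([-0.28768364, -0.27390307,  1.43411574])}
top {'vfov': 43.38062803928531, 'cx': 311.77853138759116, 'cy': 240.59695433886196, 'k1': -0.18052638265925952, 'rvec': array([ 2.1650555 , -2.18233843,  0.1442143 ]), 'tvec': array([-0.00654647,  0.50722402,  1.3367951 ])}
{'vfov': 70.47054586650295, 'cx': 321.0286849107395, 'cy': 245.9111481670791, 'k1': 0.011760573892730513, 'hand_eye': array([[-1.03766998e-03, -9.60876319e-01, -2.76975853e-01,
         7.61429281e-02],
       [ 9.99999365e-01, -1.11876290e-03,  1.34753436e-04,
         8.70854097e-04],
       [-4.39351693e-04, -2.76975537e-01,  9.60876870e-01,
        -1.43974767e-01],
       [ 0.00000000e+00,  0.00000000e+00,  0.00000000e+00,
         1.00000000e+00]])}
{'time': 0.1, 'joint_positions': array([ 1.30510947,  0.32174018, -0.0701037 ,  1.45155102,  0.02260826,
        1.37080167, -0.05690155]), 'qd': array([-0.00116348, -0.00064458,  0.00026426, -0.00259312,  0.00012787,
       -0.00066286,  0.00093578]), 'joint_torque': array([-2.20411243e-04, -4.92568803e+01, -4.05640975e-01, -3.13400459e+01,
       -6.41447003e-02,  3.93745839e-02,  3.11695646e-05]), 'position': array([ 0.17933249, -0.62428613,  0.23857765]), 'tool_rot': array([-3.10922803e+00, -4.37893165e-01,  5.23002126e-04]), 'ft_force': array([0.99248872, 0.32402817, 0.08289434]), 'torque': array([ 0.01454976,  0.0188251 , -0.04206066]), 'grip_force': 0.0, 'grip_width': 0.9995789209349182}
0.017
```

View pics/top0.png

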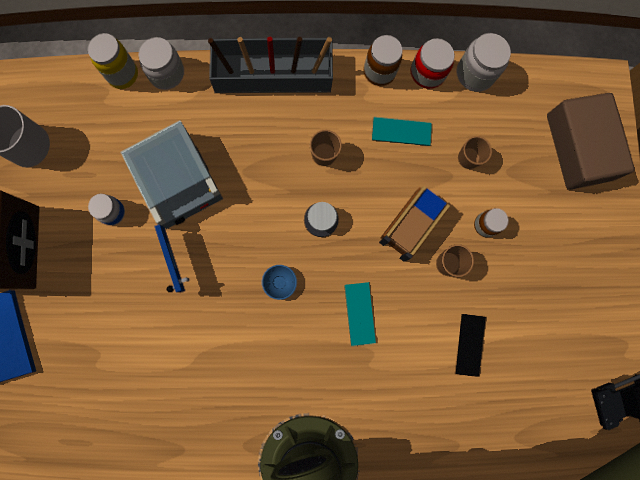

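View pics/scene0.png

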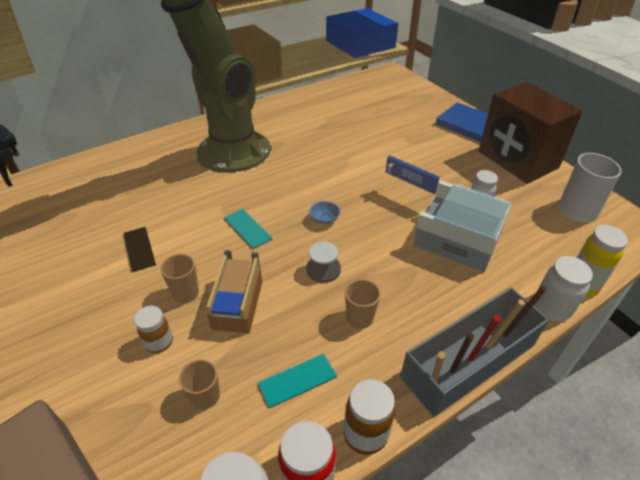

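```bash
cat > h.py <<'E'
import numpy as np, cv2
from bench import *
from scipy.spatial.transform import Rotation as R
def K(c): 
    f=240/np.tan(np.radians(c["vfov"])/2); return f
def pix2w(name,uv,z,st=None):
    c=calibration(name); f=K(c)
    d=(np.array(uv,float)-[c["cx"],c["cy"]])/f
    s=d.copy()
    for _ in range(20): s=d/(1+c["k1"]*(s@s))
    ray=np.array([*s,1.])
    if name=="wrist":
        T=np.eye(4);T[:3,:3]=R.from_rotvec(st["tool_rot"]).as_matrix();T[:3,3]=st["position"]
        M=T@c["hand_eye"]; o=M[:3,3]; w=M[:3,:3]@ray
    else:
        Rm=R.from_rotvec(c["rvec"]).as_matrix(); o=-Rm.T@c["tvec"]; w=Rm.T@ray
    return o+w*(z-o[2])/w[2]
def w2pix(name,p,st=None):
    c=calibration(name); f=K(c); p=np.array(p,float)
    if name=="wrist":
        T=np.eye(4);T[:3,:3]=R.from_rotvec(st["tool_rot"]).as_matrix();T[:3,3]=st["position"]
        q=np.linalg.inv(T@c["hand_eye"])@np.r_[p,1]; q=q[:3]
    else: q=R.from_rotvec(c["rvec"]).as_matrix()@p+c["tvec"]
    s=q[:2]/q[2]; s=s*(1+c["k1"]*(s@s)); return s*f+[c["cx"],c["cy"]]
def move(target,down_yaw=None,Rt=None):
    """shift (mm) and rotvec in tool axes from measured pose to a target with tool down, tool x axis at yaw"""
    s=get_state(); R0=R.from_rotvec(s["tool_rot"])
    if Rt is None:
        c,n=np.cos(down_yaw),np.sin(down_yaw); Rt=R.from_matrix(np.array([[c,n,0],[n,-c,0],[0,0,-1.]]))
    return np.round(R0.inv().apply(np.array(target)-s["position"])*1000,1),np.round((R0.inv()*Rt).as_rotvec(),3)
E
python3 - <<'E'
import cv2,numpy as np
im=cv2.imread("pics/top0.png")
a=cv2.resize(im[180:270,370:470],None,fx=4,fy=4,interpolation=cv2.INTER_CUBIC)
b=cv2.resize(im[115:300,115:230],None,fx=3,fy=3,interpolation=cv2.INTER_CUBIC)
c=cv2.resize(im[195:245,295:350],None,fx=4,fy=4,interpolation=cv2.INTER_CUBIC)
o=np.zeros((600,760,3),np.uint8); o[:360,:400]=a; o[:555,410:755]=b; o[370:570,:220]=c
cv2.imwrite("pics/m.png",o)
E
```

```text
(no output)
```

View pics/m.png

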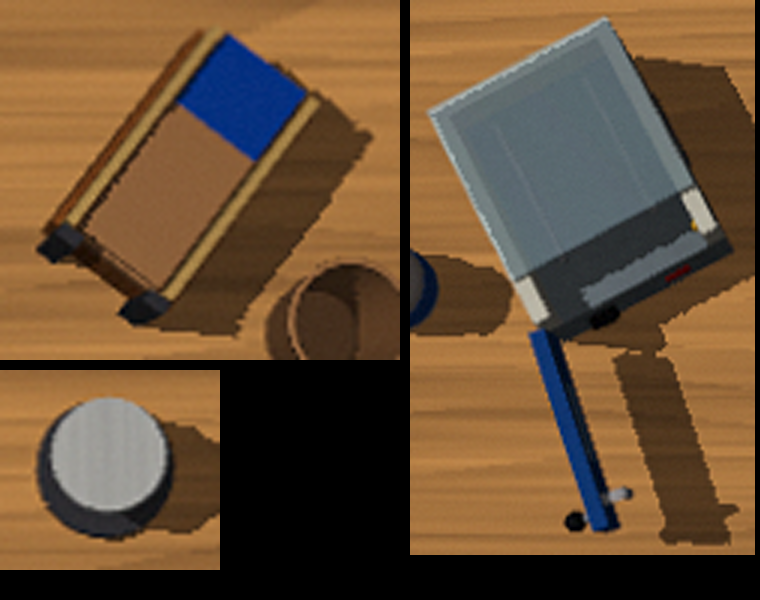

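```bash
python3 - <<'E'
from h import *
A=lambda x,y:(370+x/4-.4,180+y/4-.4); D=lambda x,y:(115+(x-410)/3-.33,115+y/3-.33)
P=lambda uv,z:pix2w("top",uv,z)[:2]
b1,b2,c1,c2=[P(A(*q),.071) for q in((228,35),(306,95),(88,228),(160,292))]
g=(b1+b2)/2;c=(c1+c2)/2;d=g-c;print("strip",g,c,np.linalg.norm(d),np.linalg.norm(b1-b2),np.arctan2(d[1],d[0]))
r=[P(A(*q),.079) for q in((222,30),(318,97))]; print("rail outer ends",r,np.linalg.norm(r[0]-r[1]))
s=[P(A(*q),.085) for q in((62,240),(145,305))]; print("stops",s)
print("stand",P((295+109/4-.4,195+85/4-.4),.06))
rc=[P(D(*q),.108) for q in((605,18),(430,112),(515,282),(690,188))]
m=[(rc[0]+rc[1])/2,(rc[2]+rc[3])/2]; x=m[0]-m[1]; print("roof",rc,np.linalg.norm(x),np.linalg.norm(rc[0]-rc[1]),np.linalg.norm(rc[3]-rc[2]))
yaw=np.arctan2(*x[::-1]); y=rc[1]-rc[0]; y2=rc[2]-rc[3];print("yaw",yaw,np.arctan2(*y[::-1])-np.pi/2,np.arctan2(*y2[::-1])-np.pi/2)
ux=x/np.linalg.norm(x); print("origin",m[1]-.035*ux,m[0]-.180*ux)
for n,q in dict(hin=(540,332),free=(605,528)).items(): print(n,P(D(*q),.108))
print("knob",P(D(575,522),.083))
im=cv2.imread("pics/top0.png")
for n,uv,h in(("cupA",(326,146),.085),("cup2",(477,150),.09),("cup3",(457,260),.09),("jar",(497,221),.085),("jarb",(103,207),.09),("bowl",(281,281),.03)):print(n,P(uv,h))
E
```

```text
strip [ 0.60133615 -0.28963489] [ 0.49217673 -0.20550978] 0.13781441063273087 0.055124104142909774 -0.6565947010537955
rail outer ends [array([ 0.61963257, -0.26295245]), array([ 0.58174282, -0.31606584])] 0.06524312195798755
stops [array([ 0.50191804, -0.16925009]), array([ 0.46598166, -0.2140751 ])]
stand [ 0.5587898  -0.03278476]
roof [array([0.76631926, 0.280072  ]), array([0.69742106, 0.40883257]), array([0.57004343, 0.34085142]), array([0.63750144, 0.21446071])] 0.14446716428355405 0.14603508671615234 0.1432661604361803
yaw 0.4806579309562543 0.49132218619514845 0.4902629999241013
origin [0.57273825 0.26147337] [0.57226579 0.26122701]
hin [0.53351799 0.32162749]
free [0.39323277 0.27248487]
knob [0.39834046 0.29947235]
cupA [ 0.71177307 -0.0428416 ]
cup2 [ 0.70298897 -0.38321074]
cup3 [ 0.45540705 -0.32647159]
jar [ 0.5419859  -0.42292321]
jarb [0.57808481 0.45140596]
bowl [0.416235  0.0593529]
```

```bash
python3 - <<'E'
from h import *
print(move([.50,-.212,.20],-.657))
E
```

```text
(array([ 422.1, -307.6,   39.1]), array([-0.002,  0.001,  0.937]))
```

Request:
{"op": "send_rows", "data": {"xyz": [[42,-31,4],[84,-62,8],[120,-88,11],[155,-113,14],[190,-138,17],[225,-164,21],[260,-190,24],[290,-211,27],[322,-235,30],[355,-259,33]], "dr": [[0,0,0.1],[0,0,0.2],[0,0,0.3],[0,0,0.4],[0,0,0.5],[0,0,0.6],[0,0,0.7],[0,0,0.8],[0,0,0.9],[0,0,0.937]], "jaw": 0}}

```text
time: 0.93
position: [0.435, -0.2948, 0.208]
tool_rot: [2.971, -1.021, -0.0]
ft_force: [-0.9, -0.3, 0.3]
grip_width: 0.321
grip_force: 0.0
```

```bash
python3 - <<'E'
from h import *
print(move([.50,-.212,.20],-.657), get_state()["position"],get_state()["ft_force"])
E
```

```text
(array([   0.3, -105.2,    7.9]), array([ 0.   ,  0.   , -0.005])) [ 0.4350413  -0.29480901  0.20797399] [-0.85953723 -0.31321877  0.27440637]
```

Request:
{"op": "send_rows", "data": {"xyz": [[0,-35,2],[0,-70,5],[0,-100,7],[0,-105,8],[0,-105,8],[0,-105,8],[0,-105,8],[0,-105,8],[0,-105,8],[0,-105,8]], "dr": [[0,0,0],[0,0,0],[0,0,0],[0,0,0],[0,0,0],[0,0,0],[0,0,0],[0,0,0],[0,0,0],[0,0,0]]}}

```text
time: 1.77
position: [0.4981, -0.2147, 0.2004]
tool_rot: [2.972, -1.017, 0.0]
ft_force: [-0.2, -0.6, 0.7]
grip_width: 0.009
grip_force: 0.0
```

```bash
python3 - <<'E'
from h import *
s=get_state();im=get_image("wrist");cv2.imwrite("pics/w1.png",im[:,:,::-1])
print(s["position"],s["grip_width"]); np.save("s1.npy",np.r_[s["position"],s["tool_rot"]])
E
```

```text
[ 0.49810933 -0.21465525  0.20044259] 0.009157715857819217
```

View pics/w1.png

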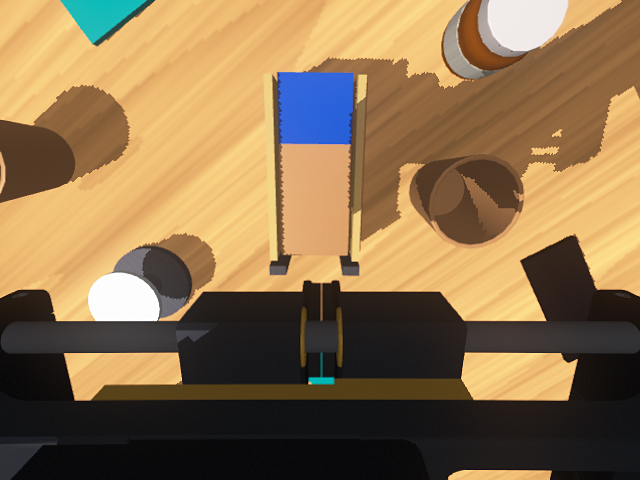

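```bash
python3 - <<'E'
from h import *
a=np.load("s1.npy"); st=dict(position=a[:3],tool_rot=a[3:])
P=lambda uv,z:pix2w("wrist",uv,z,st)[:2]
b=[P(q,.071) for q in((278,72),(354,72),(281,255),(348,255))]
g=(b[0]+b[1])/2;c=(b[2]+b[3])/2;d=g-c
print(g,c,np.linalg.norm(d),np.linalg.norm(b[0]-b[1]),np.arctan2(d[1],d[0]))
r=[P(q,.079) for q in((264,74),(275,74),(358,75),(367,75))];print(r,np.linalg.norm(r[1]-r[2]))
q=[P(q,.085) for q in((279,266),(349,266))];print(q, (q[0]+q[1])/2)
E
```

```text
[ 0.60265116 -0.29167678] [ 0.4934381 -0.2045472] 0.13971061278937516 0.05531859680633026 -0.6733946807474444
[array([ 0.62290092, -0.26094304]), array([ 0.61814093, -0.26709571]), array([ 0.58161483, -0.31312162]), array([ 0.57770079, -0.31815054])] 0.05875832128865564
[array([ 0.50703683, -0.17907378]), array([ 0.47233901, -0.22374781])] [ 0.48968792 -0.20141079]
```

```bash
python3 - <<'E'
from h import *
print(move([.4757,-.1914,.0835],-.665),get_state()["position"])
E
```

```text
(array([-31.9,  -4.4, 116.9]), array([ 0.   , -0.   ,  0.006])) [ 0.49822382 -0.21435245  0.20041069]
```

Request:
{"op": "send_rows", "data": {"xyz": [[-16,-2,10],[-32,-4,30],[-32,-4,60],[-32,-4,85],[-32,-4,105],[-32,-4,114],[-32,-4,117],[-32,-4,117],[-32,-4,117],[-32,-4,117]], "dr": [[0,0,0.006],[0,0,0.006],[0,0,0.006],[0,0,0.006],[0,0,0.006],[0,0,0.006],[0,0,0.006],[0,0,0.006],[0,0,0.006],[0,0,0.006]]}}

```text
time: 2.65
position: [0.4768, -0.1914, 0.0848]
tool_rot: [2.97, -1.023, 0.004]
ft_force: [-0.5, -0.2, 0.5]
grip_width: 0.007
grip_force: 0.0
```

```bash
python3 - <<'E'
from h import *
print(get_state()["position"],get_state()["ft_force"])
g=np.array([.493,-.205]);u=np.array([np.cos(.665),-np.sin(.665)])
e=g+u*(46-9.5)/1000
print(move([*e,.0835],-.665))
im=get_image("wrist");cv2.imwrite("pics/w2.png",im[:,:,::-1])
E
```

```text
[ 0.47684979 -0.19136006  0.08481576] [-0.49580153 -0.1834592   0.49929201]
(array([57.6,  0.9,  1.5]), array([-0.001, -0.003,  0.002]))
```

View pics/w2.png

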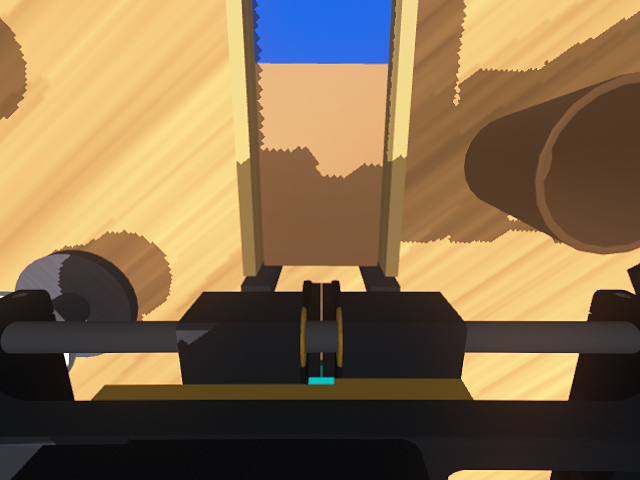

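Request:
{"op": "send_rows", "data": {"xyz": [[4,0,1],[8,0,1],[12,0,1],[16,0,1],[22,0,1],[28,0,1],[34,0,1],[40,0,1],[44,0,1],[46,0,1]], "dr": [[0,0,0],[0,0,0],[0,0,0],[0,0,0],[0,0,0],[0,0,0],[0,0,0],[0,0,0],[0,0,0],[0,0,0]]}}

```text
time: 3.53
position: [0.5125, -0.2197, 0.0822]
tool_rot: [-2.97, 1.023, -0.0]
ft_force: [-1.6, 0.4, 1.0]
grip_width: 0.004
grip_force: 0.7
```

```bash
cat > cr.py <<'E'
from h import *
s=get_state();print(s["position"],s["ft_force"])
im=get_image("top")[:,:,::-1]
hsv=cv2.cvtColor(np.ascontiguousarray(im),cv2.COLOR_BGR2HSV)
m=cv2.inRange(hsv,(108,150,60),(125,255,255)); m[:180]=0;m[265:]=0;m[:,:370]=0;m[:,500:]=0
p=cv2.findNonZero(m); r=cv2.minAreaRect(p); print(len(p),r)
# corners: axis projections
q=np.array([pix2w("top",x,.071)[:2] for x in p[:,0,:]]);u=np.array([np.cos(.665),-np.sin(.665)]);t=(q-[.600,-.290])@u
v=(q-[.600,-.290])@np.array([-u[1],u[0]])
print("along edge",np.percentile(t,[1,50,99])*1000,"lat",np.percentile(v,[1,50,99])*1000)
E
python3 cr.py
```

```text
[ 0.51254612 -0.21973134  0.08222343] [-1.57568372  0.38316812  0.98676143]
6 ((440.5, 180.5), (3.0, 1.0), -0.0)
along edge [33.55456595 35.17801249 36.80216399] lat [10.92154029 14.21108195 17.49958832]
```

```bash
sed -i 's/m\[:180\]/m[:165]/;s/(108,150,60)/(108,150,50)/' cr.py; python3 cr.py
```

```text
[ 0.51262502 -0.21980363  0.0822573 ] [ 0.62461733 -0.65174986  1.30853656]
18 ((439.256103515625, 179.30490112304688), (10.77599048614502, 1.7179112434387207), 38.65980529785156)
along edge [33.59133667 35.79351444 37.65092644] lat [ 6.71786458 19.60642928 29.95483687]
```

Request:
{"op": "send_rows", "data": {"xyz": [[2,0,-1],[4,0,-1],[6,0,-1],[8,0,-1],[10,0,-1],[11,0,-1],[11,0,-1],[11,0,-1],[11,0,-1],[11,0,-1]], "dr": [[0,0,0],[0,0,0],[0,0,0],[0,0,0],[0,0,0],[0,0,0],[0,0,0],[0,0,0],[0,0,0],[0,0,0]]}}

```text
time: 4.47
position: [0.5207, -0.226, 0.0834]
tool_rot: [2.97, -1.023, 0.001]
ft_force: [-0.6, -0.1, -0.1]
grip_width: 0.006
grip_force: 0.0
```

```bash
python3 - <<'E'
from h import *
s=get_state();print(s["position"],s["ft_force"])
print(move([.62,-.306,.13],-.665))
E
```

```text
[ 0.52072437 -0.22600134  0.08344426] [-0.64379386 -0.07403888 -0.09110915]
(array([127.5,   1.9, -46.5]), array([ 0.   , -0.   ,  0.002]))
```

Request:
{"op": "send_rows", "data": {"xyz": [[-5,0,0],[-5,0,-25],[-5,0,-60],[-5,0,-95],[-5,0,-110],[-5,0,-115],[-5,0,-115],[-5,0,-115],[-5,0,-115],[-5,0,-115]], "dr": [[0,0,0],[0,0,0],[0,0,0],[0,0,0],[0,0,0],[0,0,0],[0,0,0],[0,0,0],[0,0,0],[0,0,0]], "jaw": 87}}

```text
time: 5.3
position: [0.5156, -0.2225, 0.1963]
tool_rot: [-2.97, 1.023, 0.005]
ft_force: [-0.1, 1.5, -0.5]
grip_width: 0.679
grip_force: 0.0
```

```bash
cat > cw.py <<'E'
from h import *
import sys
def blue(z,name="wrist",sv=None):
    s=get_state(); im=get_image("wrist"); 
    if sv: cv2.imwrite(sv,im[:,:,::-1])
    hsv=cv2.cvtColor(im,cv2.COLOR_RGB2HSV); m=cv2.inRange(hsv,(108,180,60),(122,255,255))
    n,l,stt,_=cv2.connectedComponentsWithStats(m); i=1+np.argmax(stt[1:,4])
    c=max(cv2.findContours((l==i).astype(np.uint8),0,2)[0],key=cv2.contourArea)
    b=cv2.boxPoints(cv2.minAreaRect(c)); print("px",b.round().tolist(),stt[i])
    q=np.array([pix2w("wrist",x,z,s)[:2] for x in c[:,0,:]])*1000
    r=cv2.minAreaRect(q.astype(np.float32)); return r,cv2.boxPoints(r)
if __name__=="__main__":
    r,b=blue(.071,sv="pics/w3.png"); print(r,b)
    s=get_state();print(s["position"])
E
python3 cw.py
```

```text
px [[281.0, 102.0], [281.0, 25.0], [359.0, 25.0], [359.0, 102.0]] [ 281   25   79   78 5906]
((620.7948608398438, -304.17559814453125), (54.73661804199219, 49.05929946899414), 51.94730758666992) [[ 584.6097  -310.6069 ]
 [ 623.24115 -340.84634]
 [ 656.98004 -297.7443 ]
 [ 618.3486  -267.50485]]
[ 0.51582207 -0.22253598  0.19659232]
```

```bash
python3 - <<'E'
from h import *
print(move([.6208,-.3042,.069],-.664))
E
```

```text
(array([133.4,  -0.3, 127.2]), array([0.001, 0.003, 0.001]))
```

Request:
{"op": "send_rows", "data": {"xyz": [[35,0,0],[70,0,0],[105,0,0],[133,0,5],[133,0,35],[133,0,70],[133,0,100],[133,0,120],[133,0,127],[133,0,127]], "dr": [[0,0,0],[0,0,0],[0,0,0],[0,0,0],[0,0,0],[0,0,0],[0,0,0],[0,0,0],[0,0,0],[0,0,0]], "jaw": 87}}

```text
time: 6.18
position: [0.6196, -0.3039, 0.0679]
tool_rot: [-2.97, 1.022, 0.009]
ft_force: [0.7, -0.1, 0.8]
grip_width: 0.999
grip_force: 0.0
```

Request:
{"op": "send_rows", "data": {"xyz": [[0,0,0],[0,0,0],[0,0,0],[0,0,0],[0,0,0],[0,0,0],[0,0,0],[0,0,0],[0,0,0],[0,0,0]], "dr": [[0,0,0],[0,0,0],[0,0,0],[0,0,0],[0,0,0],[0,0,0],[0,0,0],[0,0,0],[0,0,0],[0,0,0]], "jaw": 45, "grip_force": 45}}

```text
time: 7.02
position: [0.6219, -0.305, 0.0719]
tool_rot: [2.97, -1.023, 0.002]
ft_force: [0.6, -0.4, 4.4]
grip_width: 0.634
grip_force: 45.0
```

```bash
python3 - <<'E'
from h import *
s=get_state();print(s["position"],s["ft_force"],s["grip_width"]*87,s["grip_force"])
E
```

```text
[ 0.62189343 -0.30497836  0.0719364 ] [ 0.55372742 -0.38782008  4.36052965] 55.18353236607331 44.99541163444519
```

Request:
{"op": "send_rows", "data": {"xyz": [[0,0,-3],[0,0,-8],[0,0,-14],[0,0,-22],[0,0,-30],[0,0,-40],[0,0,-50],[0,0,-60],[0,0,-65],[0,0,-65]], "dr": [[0,0,0],[0,0,0],[0,0,0],[0,0,0],[0,0,0],[0,0,0],[0,0,0],[0,0,0],[0,0,0],[0,0,0]]}}

```text
time: 7.85
position: [0.6226, -0.3052, 0.1387]
tool_rot: [2.97, -1.023, 0.005]
ft_force: [0.5, -0.6, -0.9]
grip_width: 0.637
grip_force: 45.0
```

```bash
python3 - <<'E'
from h import *
s=get_state();print(s["position"],s["ft_force"],s["grip_width"]*87,s["grip_force"],s["torque"])
im=np.concatenate([get_image("wrist"),],1);sc=get_image("scene")
o=np.zeros((480,800,3),np.uint8);o[:300,:400]=cv2.resize(im,(400,300));o[:360,400:]=cv2.resize(sc[200:380,130:330],(400,360),interpolation=2)
cv2.imwrite("pics/w4.png",o[:,:,::-1])
E
```

```text
[ 0.62257601 -0.3051665   0.13871566] [ 0.49874102 -0.62995913 -0.85939025] 55.40591272064143 44.9945068359375 [ 0.01649402 -0.02990962 -0.04947478]
```

View pics/w4.png

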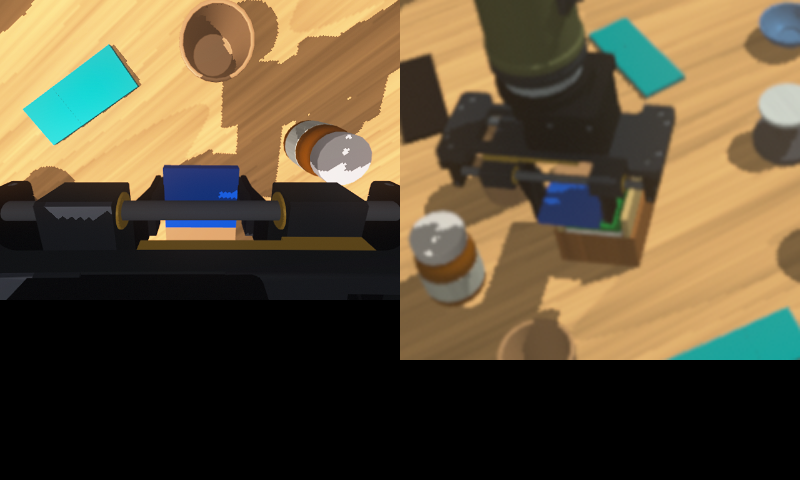

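```bash
python3 - <<'E'
from h import *
print(move([.5998,-.0111,.14],.487))
E
```

```text
(array([-197.9, -218.1,   -3.6]), array([ 0.  , -0.  , -1.15]))
```

Request:
{"op": "send_rows", "data": {"xyz": [[-15,-17,0],[-38,-42,0],[-62,-68,0],[-85,-94,0],[-108,-119,0],[-130,-143,0],[-152,-168,0],[-172,-190,0],[-188,-207,0],[-198,-218,-2]], "dr": [[0,0,-0.08],[0,0,-0.2],[0,0,-0.32],[0,0,-0.44],[0,0,-0.56],[0,0,-0.68],[0,0,-0.8],[0,0,-0.92],[0,0,-1.04],[0,0,-1.15]]}}

```text
time: 8.78
position: [0.5983, -0.0069, 0.1374]
tool_rot: [-3.043, -0.772, 0.002]
ft_force: [0.2, 1.1, -1.6]
grip_width: 0.634
grip_force: 45.0
```

```bash
python3 - <<'E'
from h import *
s=get_state();print(s["position"],s["grip_width"]*87,s["ft_force"])
print(move([.5998,-.0111,.068],.487))
E
```

```text
[ 0.59828834 -0.00687782  0.13744114] 55.184244305245684 [ 0.18618849  1.06252818 -1.63339042]
(array([-0.6,  4.6, 69.4]), array([-0.002,  0.001,  0.01 ]))
```

Request:
{"op": "send_rows", "data": {"xyz": [[0,0,3],[0,0,12],[0,0,24],[0,0,36],[0,0,48],[0,0,55],[0,0,60],[0,0,62],[0,0,62],[0,0,62]], "dr": [[0,0,0],[0,0,0],[0,0,0],[0,0,0],[0,0,0],[0,0,0],[0,0,0],[0,0,0],[0,0,0],[0,0,0]]}}

```text
time: 9.62
position: [0.6001, -0.011, 0.0767]
tool_rot: [3.049, 0.757, 0.001]
ft_force: [0.0, 1.0, -1.3]
grip_width: 0.635
grip_force: 45.0
```

```bash
python3 - <<'E'
from h import *
s=get_state();print(s["position"],s["grip_width"]*87,s["ft_force"])
print(move([.5998,-.0111,.068],.487))
a=get_image("wrist");b=get_image("scene")
o=np.zeros((480,800,3),np.uint8);o[:300,:400]=cv2.resize(a,(400,300));o[:400,400:]=cv2.resize(b[170:350,240:420],(400,400),interpolation=2)
cv2.imwrite("pics/w5.png",o[:,:,::-1])
E
```

```text
[ 0.60005917 -0.01102702  0.0766551 ] 55.2716692877165 [ 0.03676176  0.96970881 -1.25252988]
(array([-0.3, -0.1,  8.7]), array([ 0.   , -0.001, -0.   ]))
```

View pics/w5.png

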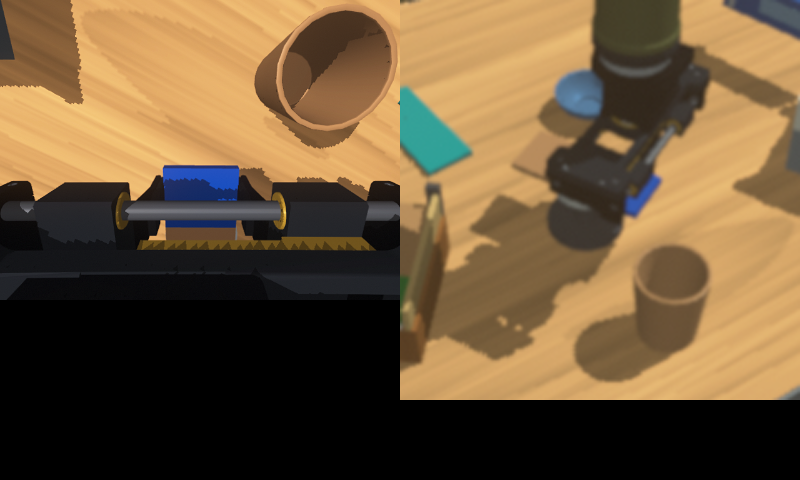

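Request:
{"op": "send_rows", "data": {"xyz": [[0,0,2],[0,0,4],[0,0,5],[0,0,6],[0,0,7],[0,0,8],[0,0,8.5],[0,0,8.5],[0,0,8.5],[0,0,8.5]], "dr": [[0,0,0],[0,0,0],[0,0,0],[0,0,0],[0,0,0],[0,0,0],[0,0,0],[0,0,0],[0,0,0],[0,0,0]]}}

```text
time: 10.55
position: [0.5997, -0.0111, 0.0681]
tool_rot: [3.049, 0.757, 0.0]
ft_force: [-1.0, -0.3, 2.7]
grip_width: 0.634
grip_force: 45.0
```

Request:
{"op": "send_rows", "data": {"xyz": [[0,0,0],[0,0,0],[0,0,0],[0,0,0],[0,0,0],[0,0,0],[0,0,0],[0,0,0],[0,0,0],[0,0,0]], "dr": [[0,0,0],[0,0,0],[0,0,0],[0,0,0],[0,0,0],[0,0,0],[0,0,0],[0,0,0],[0,0,0],[0,0,0]], "jaw": 87}}

```text
time: 11.38
position: [0.5997, -0.0111, 0.0678]
tool_rot: [3.049, 0.757, -0.0]
ft_force: [-0.2, -0.7, -0.3]
grip_width: 0.995
grip_force: 0.0
```

```bash
python3 - <<'E'
from h import *
s=get_state();print(s["position"],s["grip_width"]*87,s["ft_force"])
print(move([.52,-.05,.21],.487))
E
```

```text
[ 0.59966686 -0.01107479  0.06780629] 86.58943208416368 [-0.16231655 -0.68391483 -0.29497857]
(array([ -88.6,   -2.9, -142.2]), array([ 0.,  0., -0.]))
```

Rise, back off over the bare end, and look.

Request:
{"op": "send_rows", "data": {"xyz": [[0,0,-25],[0,0,-60],[-10,0,-95],[-40,0,-130],[-75,-3,-142],[-89,-3,-142],[-89,-3,-142],[-89,-3,-142],[-89,-3,-142],[-89,-3,-142]], "dr": [[0,0,0],[0,0,0],[0,0,0],[0,0,0],[0,0,0],[0,0,0],[0,0,0],[0,0,0],[0,0,0],[0,0,0]]}}

```text
time: 12.22
position: [0.5202, -0.0491, 0.2092]
tool_rot: [-3.047, -0.759, 0.0]
ft_force: [0.2, -0.1, -0.4]
grip_width: 1.004
grip_force: 0.0
```

```bash
python3 - <<'E'
from h import *
from cw import blue
r,b=blue(.067,sv="pics/w6.png");print(r,b)
s=get_state();print(s["position"]);np.save("s6.npy",np.r_[s["position"],s["tool_rot"]])
E
```

```text
px [[292.0, 102.0], [361.0, 102.0], [361.0, 166.0], [292.0, 166.0]] [ 292  102   70   65 4407]
((598.2190551757812, -12.835731506347656), (48.580169677734375, 55.05732345581055), 27.85308074951172) [[ 5.6388147e+02  1.5522289e-01]
 [ 5.8960461e+02 -4.8523628e+01]
 [ 6.3255664e+02 -2.5826687e+01]
 [ 6.0683350e+02  2.2852165e+01]]
[ 0.52010082 -0.04904629  0.20912094]
```

View pics/w6.png

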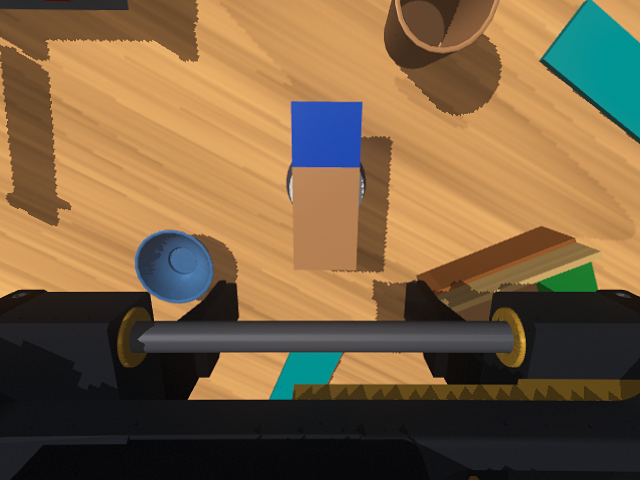

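```bash
python3 - <<'E'
from h import *
print(move([.5089,-.060,.067],.486))
E
```

```text
(array([-15. ,   4.6, 142.1]), array([-0.002,  0.   ,  0.002]))
```

Request:
{"op": "send_rows", "data": {"xyz": [[-8,2,5],[-15,4.6,20],[-15,4.6,50],[-15,4.6,80],[-15,4.6,110],[-15,4.6,130],[-15,4.6,140],[-15,4.6,142],[-15,4.6,142],[-15,4.6,142]], "dr": [[0,0,0],[0,0,0],[0,0,0],[0,0,0],[0,0,0],[0,0,0],[0,0,0],[0,0,0],[0,0,0],[0,0,0]]}}

```text
time: 13.1
position: [0.5096, -0.0611, 0.0689]
tool_rot: [3.048, 0.757, 0.003]
ft_force: [0.0, 0.7, 0.5]
grip_width: 1.0
grip_force: 0.0
```

Request:
{"op": "send_rows", "data": {"xyz": [[0,0,0],[0,0,0],[0,0,0],[0,0,0],[0,0,0],[0,0,0],[0,0,0],[0,0,0],[0,0,0],[0,0,0]], "dr": [[0,0,0],[0,0,0],[0,0,0],[0,0,0],[0,0,0],[0,0,0],[0,0,0],[0,0,0],[0,0,0],[0,0,0]], "jaw": 45, "grip_force": 50}}

```text
time: 13.93
position: [0.5085, -0.0612, 0.0679]
tool_rot: [3.049, 0.757, -0.0]
ft_force: [-1.5, -1.1, 2.8]
grip_width: 0.634
grip_force: 49.9
```

Request:
{"op": "send_rows", "data": {"xyz": [[0,0,-2],[0,0,-6],[0,0,-12],[0,0,-20],[0,0,-30],[0,0,-40],[0,0,-50],[0,0,-60],[0,0,-60],[0,0,-60]], "dr": [[0,0,0],[0,0,0],[0,0,0],[0,0,0],[0,0,0],[0,0,0],[0,0,0],[0,0,0],[0,0,0],[0,0,0]]}}

```text
time: 14.77
position: [0.5091, -0.0613, 0.1287]
tool_rot: [3.048, 0.757, 0.002]
ft_force: [-0.1, -0.8, -2.4]
grip_width: 0.632
grip_force: 49.9
```

```bash
python3 - <<'E'
from h import *
print(move([.418,.179,.18],.487))
E
```

```text
(array([  31.9, -254.9,  -51.6]), array([ 0.002, -0.001, -0.   ]))
```

Request:
{"op": "send_rows", "data": {"xyz": [[2,-15,-10],[5,-40,-25],[9,-70,-40],[13,-105,-52],[17,-140,-52],[21,-175,-52],[25,-205,-52],[28,-230,-52],[31,-246,-52],[32,-255,-52]], "dr": [[0,0,0],[0,0,0],[0,0,0],[0,0,0],[0,0,0],[0,0,0],[0,0,0],[0,0,0],[0,0,0],[0,0,0]]}}

```text
time: 15.6
position: [0.4161, 0.1816, 0.1795]
tool_rot: [-3.047, -0.763, 0.001]
ft_force: [-0.5, 0.9, -1.7]
grip_width: 0.633
grip_force: 49.9
```

```bash
python3 - <<'E'
from h import *
get_image("top")
get_image("top");get_image("top")
s=get_state();im=get_image("wrist");cv2.imwrite("pics/w7.png",im[:,:,::-1]);print(s["position"],s["grip_width"]*87)
np.save("s7.npy",np.r_[s["position"],s["tool_rot"]])
E
```

```text
[0.41736698 0.17879947 0.17947838] 55.28930587876598
```

View pics/w7.png

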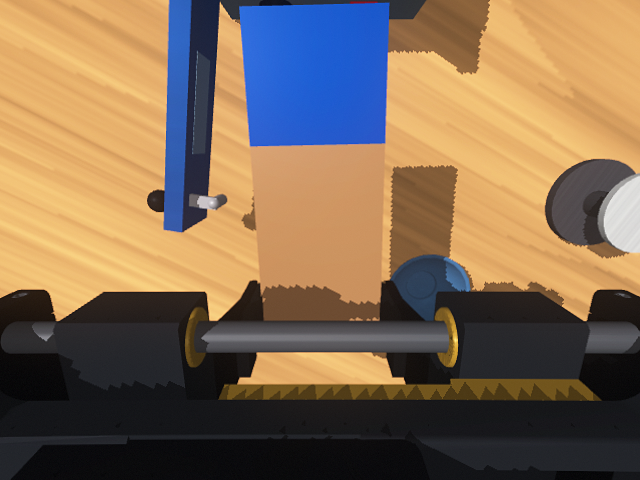

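```bash
python3 - <<'E'
from h import *
a=np.load("s7.npy"); st=dict(position=a[:3],tool_rot=a[3:])
zt=a[2]-.008+.007
p=[pix2w("wrist",q,zt,st)[:2] for q in((240,7),(388,3),(250,146),(384,144),(261,285),(381,290))]
u=np.array([np.cos(.487),np.sin(.487)]);v=np.array([-u[1],u[0]]);O=np.array([.5725,.2613])
for q in p: print(((q-O)@u*1000).round(1),((q-O)@v*1000).round(1))
print("tcp",(a[:2]-O)@u*1000,(a[:2]-O)@v*1000)
D=lambda x,y,z:[*(O+u*x+v*y),z]
for q in((0,-75,60),(0,-75,0),(0,75,60),(-6,75,108)): print(q,w2pix("wrist",np.array(D(q[0]/1e3,q[1]/1e3,q[2]/1e3)),st).round())
E
```

```text
-50.3 28.5
-49.0 -25.8
-99.0 27.8
-98.3 -26.9
-160.2 26.4
-162.7 -28.8
tcp -175.7057047669448 -0.31043020180683556
(0, -75, 60) [433. -11.]
(0, -75, 0) [410.  22.]
(0, 75, 60) [205. -11.]
(-6, 75, 108) [176. -38.]
```

```bash
python3 - <<'E'
from h import *
u=np.array([np.cos(.487),np.sin(.487)]);v=np.array([-u[1],u[0]]);O=np.array([.5725,.2613])
q=lambda x,y:(115+(x-410)/3-.33,115+y/3-.33)
for n,px in(("black",(605,316)),("bl",(590,322)),("br",(620,311)),("red",(680,272))):
  for z in(.03,.055): 
    p=pix2w("top",q(*px),z)[:2]-O; print(n,z,(p@u*1e3).round(),(p@v*1e3).round())
print(move([*(O-u*.175),.074],.487-.022))
print(move([*(O-u*.032),.074],.487-.022))
E
```

```text
black 0.03 -1.0 33.0
black 0.055 -6.0 30.0
bl 0.03 1.0 45.0
bl 0.055 -5.0 42.0
br 0.03 -3.0 21.0
br 0.055 -9.0 19.0
red 0.03 2.0 -33.0
red 0.055 -4.0 -34.0
(array([  0.9,  -1.3, 105.5]), array([0.   , 0.001, 0.021]))
(array([143.9,  -1.5, 105.3]), array([0.   , 0.001, 0.021]))
```

Request:
{"op": "send_rows", "data": {"xyz": [[0,0,10],[1,-1,30],[1,-1,55],[1,-1,80],[1,-1,97],[1,-1,105],[1,-1,105],[8,-1,105],[18,-1,105],[30,-1,105]], "dr": [[0,0,0.005],[0,0,0.01],[0,0,0.015],[0,0,0.021],[0,0,0.021],[0,0,0.021],[0,0,0.021],[0,0,0.021],[0,0,0.021],[0,0,0.021]]}}

```text
time: 16.63
position: [0.4455, 0.1941, 0.0761]
tool_rot: [3.056, 0.723, 0.004]
ft_force: [0.7, 0.3, -0.8]
grip_width: 0.634
grip_force: 49.9
```

```bash
cat > dl.py <<'E'
from h import *
u=np.array([np.cos(.487),np.sin(.487)]);v=np.array([-u[1],u[0]]);O=np.array([.5725,.2613])
def D(x,y): return O+u*x+v*y
def loc():
    s=get_state();p=s["position"][:2]-O
    print("dryer xy",(p@u*1e3).round(1),(p@v*1e3).round(1),"z",s["position"][2].round(4),"F",s["ft_force"].round(1),"g",(s["grip_width"]*87).round(1))
E
python3 - <<'E'
from dl import *
loc(); print(move([*D(-.032,0),.074],.465))
E
```

```text
Traceback (most recent call last):
  File "dl.py", line 6, in loc
    print("dryer xy",(p@u*1e3).round(1),(p@v*1e3).round(1),"z",s["position"][2].round(4),"F",s["ft_force"].round(1),"g",(s["grip_width"]*87).round(1))
                                                                                                                        ^^^^^^^^^^^^^^^^^^^^^^^^^^
AttributeError: 'float' object has no attribute 'round'
```

```bash
sed -i 's/(s\["grip_width"\]\*87).round(1)/round(s["grip_width"]*87,1)/' dl.py
python3 - <<'E'
from dl import *
loc(); print(move([*D(-.032,0),.074],.465))
E
```

```text
dryer xy -143.7 0.1 z 0.0761 F [ 0.7  0.3 -0.8] g 55.2
(array([111.6,  -2.5,   2.4]), array([ 0.002, -0.002, -0.001]))
```

Request:
{"op": "send_rows", "data": {"xyz": [[10,0,0],[22,0,0],[34,0,0],[46,-1,0],[58,-1,0],[70,-1,0],[82,-2,0],[94,-2,0],[104,-2,0],[110,-2,0]], "dr": [[0,0,0],[0,0,0],[0,0,0],[0,0,0],[0,0,0],[0,0,0],[0,0,0],[0,0,0],[0,0,0],[0,0,0]]}}

```text
time: 17.47
position: [0.5433, 0.2458, 0.0759]
tool_rot: [-3.057, -0.723, -0.004]
ft_force: [0.8, 0.0, -1.6]
grip_width: 0.632
grip_force: 49.9
```

```bash
python3 - <<'E'
from dl import *
loc(); 
a=get_image("wrist");b=get_image("top");c=get_image("scene")
o=np.zeros((600,800,3),np.uint8);o[:300,:400]=cv2.resize(a,(400,300));o[:480,400:]=cv2.resize(b[110:254,110:230],(400,480),interpolation=2);o[300:,:400]=cv2.resize(c[150:300,340:540],(400,300),interpolation=2)
cv2.imwrite("pics/w8.png",o[:,:,::-1])
E
```

```text
dryer xy -33.0 -0.0 z 0.0759 F [ 0.8  0.  -1.6] g 55.0
```

View pics/w8.png

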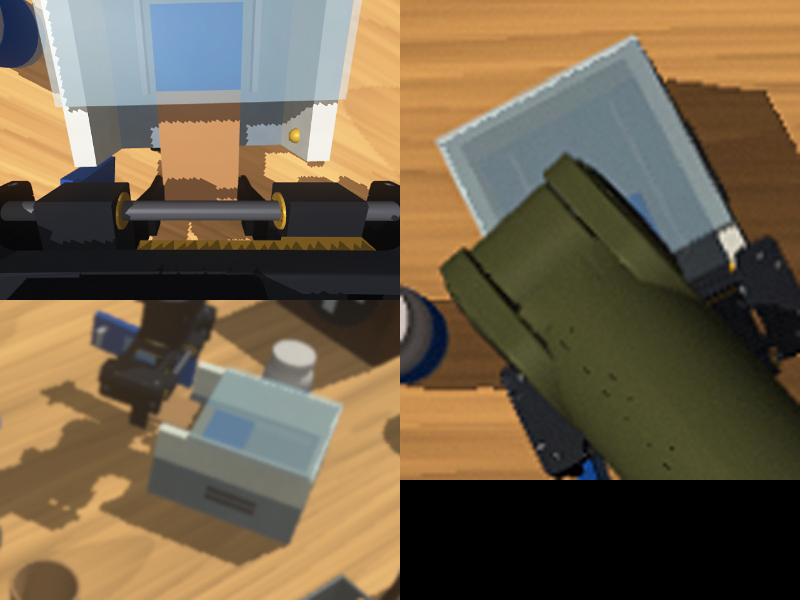

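Request:
{"op": "send_rows", "data": {"xyz": [[0,0,2],[0,0,4],[0,0,6],[0,0,7],[0,0,8],[0,0,8],[0,0,8],[0,0,8],[0,0,8],[0,0,8]], "dr": [[0,0,0],[0,0,0],[0,0,0],[0,0,0],[0,0,0],[0,0,0],[0,0,0],[0,0,0],[0,0,0],[0,0,0]]}}

```text
time: 18.45
position: [0.5409, 0.2452, 0.0671]
tool_rot: [3.056, 0.725, -0.0]
ft_force: [-3.2, -2.6, 5.0]
grip_width: 0.633
grip_force: 49.9
```

Request:
{"op": "send_rows", "data": {"xyz": [[0,0,0],[0,0,0],[0,0,0],[0,0,0],[0,0,0],[0,0,0],[0,0,0],[0,0,0],[0,0,0],[0,0,0]], "dr": [[0,0,0],[0,0,0],[0,0,0],[0,0,0],[0,0,0],[0,0,0],[0,0,0],[0,0,0],[0,0,0],[0,0,0]], "jaw": 75}}

```text
time: 19.28
position: [0.5409, 0.2453, 0.0668]
tool_rot: [3.057, 0.725, 0.0]
ft_force: [0.5, 0.3, -0.1]
grip_width: 0.862
grip_force: 0.0
```

```bash
python3 - <<'E'
from dl import *
loc(); print(move([*D(-.064,0),.0815],.487))
E
```

```text
dryer xy -35.4 0.6 z 0.0668 F [ 0.5  0.3 -0.1] g 75.0
(array([-28.6,   1.3, -14.7]), array([ 0.   ,  0.   , -0.021]))
```

Request:
{"op": "send_rows", "data": {"xyz": [[0,0,-15],[0,0,-35],[0,0,-55],[-20,1,-60],[-42,1,-60],[-42,1,-60],[-42,1,-60],[-42,1,-60],[-42,1,-60],[-42,1,-60]], "dr": [[0,0,0],[0,0,0],[0,0,0],[0,0,0],[0,0,-0.021],[0,0,-0.021],[0,0,-0.021],[0,0,-0.021],[0,0,-0.021],[0,0,-0.021]], "jaw": 0}}

```text
time: 20.12
position: [0.5044, 0.226, 0.127]
tool_rot: [-3.048, -0.757, -0.0]
ft_force: [0.1, -0.2, -0.0]
grip_width: 0.188
grip_force: 0.0
```

```bash
python3 - <<'E'
from dl import *
get_image("top");loc(); print(move([*D(-.072,0),.0805],.487))
s=get_state();im=get_image("wrist");cv2.imwrite("pics/w9.png",im[:,:,::-1]);np.save("s9.npy",np.r_[s["position"],s["tool_rot"]])
E
```

```text
dryer xy -76.9 0.7 z 0.1268 F [ 0.1 -0.   0.5] g 12.2
(array([ 4.8,  0.7, 46.3]), array([-0.001, -0.   , -0.   ]))
```

View pics/w9.png

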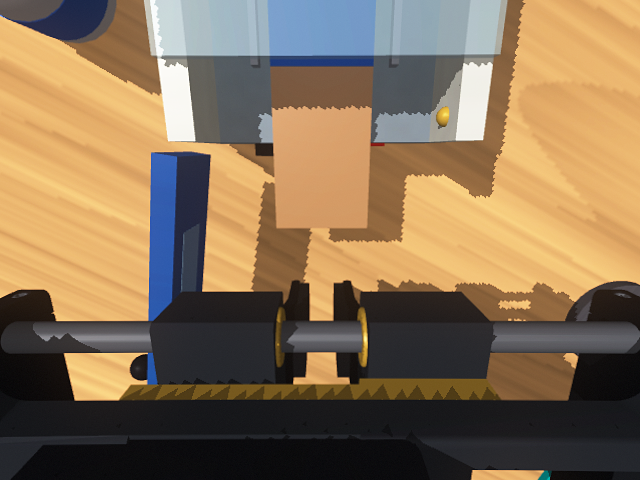

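Request:
{"op": "send_rows", "data": {"xyz": [[0,0,8],[0,0,20],[0,0,32],[0,0,42],[0,0,46],[0,0,46],[4,0.7,46],[8,0.7,46],[12,0.7,46],[16,0.7,46]], "dr": [[0,0,0],[0,0,0],[0,0,0],[0,0,0],[0,0,0],[0,0,0],[0,0,0],[0,0,0],[0,0,0],[0,0,0]]}}

```text
time: 21.05
position: [0.5193, 0.2328, 0.0814]
tool_rot: [-3.049, -0.757, -0.002]
ft_force: [0.5, 0.1, 0.6]
grip_width: 0.003
grip_force: 0.0
```

```bash
python3 - <<'E'
from dl import *
loc(); print(move([*D(.003,0),.0805],.487))
E
```

```text
dryer xy -60.3 -0.3 z 0.0814 F [0.5 0.1 0.6] g 0.3
(array([63.3, -0.3,  1. ]), array([ 0.   , -0.001, -0.   ]))
```

Request:
{"op": "send_rows", "data": {"xyz": [[5,0,0],[12,0,0],[19,0,0],[26,0,0],[33,0,0],[40,0,0],[47,0,0],[54,0,0],[59,0,0],[62,0,0]], "dr": [[0,0,0],[0,0,0],[0,0,0],[0,0,0],[0,0,0],[0,0,0],[0,0,0],[0,0,0],[0,0,0],[0,0,0]]}}

```text
time: 21.88
position: [0.5738, 0.2619, 0.0807]
tool_rot: [-3.049, -0.757, -0.0]
ft_force: [-0.6, -0.5, 1.3]
grip_width: 0.009
grip_force: 0.7
```

Request:
{"op": "send_rows", "data": {"xyz": [[2,0,0],[3,0,0],[3,0,0],[-2,0,0],[-20,0,0],[-50,0,0],[-80,0,0],[-80,0,-20],[-80,0,-50],[-80,0,-70]], "dr": [[0,0,0],[0,0,0],[0,0,0],[0,0,0],[0,0,0],[0,0,0],[0,0,0],[0,0,0],[0,0,0],[0,0,0]]}}

```text
time: 22.72
position: [0.5018, 0.2236, 0.1523]
tool_rot: [3.048, 0.757, 0.002]
ft_force: [0.7, 0.2, 0.8]
grip_width: 0.005
grip_force: 0.0
```

```bash
python3 - <<'E'
from dl import *
get_image("top");loc()
s=get_state();im=get_image("wrist");cv2.imwrite("pics/w10.png",im[:,:,::-1]);np.save("s10.npy",np.r_[s["position"],s["tool_rot"]])
hsv=cv2.cvtColor(im,cv2.COLOR_RGB2HSV)
# strip rows along column of its centre: hue/sat profile below roof edge
for col in(300,322,345): print(col,[(r,*map(int,im[r,col])) for r in range(20,200,6)])
E
```

```text
dryer xy -77.2 -0.1 z 0.1563 F [1.2 1.5 2.6] g 0.2
300 [(20, 172, 173, 170), (26, 172, 173, 171), (32, 171, 172, 169), (38, 172, 172, 170), (44, 171, 172, 169), (50, 172, 172, 169), (56, 171, 171, 170), (62, 172, 172, 169), (68, 171, 172, 169), (74, 120, 87, 64), (80, 118, 87, 64), (86, 117, 87, 63), (92, 116, 86, 62), (98, 117, 85, 62), (104, 118, 86, 62), (110, 115, 84, 59), (116, 216, 162, 111), (122, 220, 163, 112), (128, 110, 118, 124), (134, 149, 159, 169), (140, 147, 158, 166), (146, 140, 100, 61), (152, 135, 98, 59), (158, 133, 95, 60), (164, 131, 93, 57), (170, 136, 96, 59), (176, 142, 100, 62), (182, 134, 94, 58), (188, 134, 95, 58), (194, 188, 135, 81)]
322 [(20, 169, 170, 167), (26, 170, 170, 168), (32, 169, 169, 167), (38, 170, 169, 167), (44, 171, 170, 168), (50, 169, 169, 166), (56, 169, 169, 166), (62, 170, 169, 168), (68, 168, 168, 166), (74, 119, 88, 64), (80, 118, 87, 63), (86, 118, 88, 63), (92, 117, 87, 63), (98, 116, 85, 60), (104, 118, 86, 62), (110, 116, 85, 60), (116, 208, 154, 106), (122, 217, 161, 110), (128, 140, 150, 158), (134, 145, 155, 164), (140, 144, 155, 163), (146, 140, 99, 60), (152, 135, 97, 60), (158, 139, 99, 61), (164, 137, 97, 60), (170, 136, 98, 60), (176, 231, 177, 108), (182, 236, 185, 113), (188, 240, 191, 117), (194, 234, 181, 111)]
345 [(20, 167, 171, 166), (26, 167, 170, 165), (32, 166, 169, 164), (38, 167, 170, 165), (44, 165, 169, 164), (50, 166, 169, 164), (56, 166, 168, 164), (62, 167, 169, 164), (68, 167, 169, 165), (74, 120, 87, 64), (80, 117, 87, 64), (86, 116, 85, 62), (92, 117, 85, 61), (98, 116, 83, 61), (104, 116, 85, 62), (110, 115, 85, 59), (116, 211, 156, 106), (122, 217, 162, 109), (128, 103, 110, 117), (134, 143, 154, 163), (140, 145, 156, 164), (146, 136, 96, 59), (152, 136, 97, 60), (158, 141, 100, 61), (164, 139, 99, 61), (170, 141, 99, 61), (176, 237, 185, 114), (182, 234, 182, 111), (188, 231, 175, 107), (194, 235, 183, 111)]
```

```bash
python3 - <<'E'
from dl import *
loc(); print(move([*D(-.098,.128),.16],.487))
f=lambda p:np.array([-6-95*np.sin(p)-(6+9.5*abs(np.cos(p))+15*abs(np.sin(p)))*np.cos(p), 75-95*np.cos(p)+(6+9.5*abs(np.cos(p))+15*abs(np.sin(p)))*np.sin(p)])
for p in np.linspace(1.72,0,21): print(p.round(3),f(p).round(1))
E
```

```text
dryer xy -77.3 -0.2 z 0.1546 F [ 0.4  0.5 -0.2] g 0.3
(array([ -20.7, -128.2,   -5.9]), array([ 0.002, -0.007, -0.   ]))
1.72 [-96.6 111.1]
1.634 [-99.4 102.5]
1.548 [-101.5   94. ]
1.462 [-102.8   86.5]
1.376 [-103.6   78.7]
1.29 [-103.7   70.8]
1.204 [-103.1   62.8]
1.118 [-101.8   54.7]
1.032 [-99.7  46.6]
0.946 [-96.9  38.7]
0.86 [-93.4  30.9]
0.774 [-89.1  23.3]
0.688 [-84.   16.1]
0.602 [-78.2   9.3]
0.516 [-71.7   3.1]
0.43 [-64.6  -2.6]
0.344 [-56.9  -7.7]
0.258 [-48.6 -12. ]
0.172 [-39.9 -15.5]
0.086 [-30.9 -18.2]
0.0 [-21.5 -20. ]
```

Request:
{"op": "send_rows", "data": {"xyz": [[-6,-35,-6],[-13,-75,-6],[-19,-110,-6],[-21,-128,-6],[-21,-128,-6],[-21,-128,15],[-21,-128,40],[-21,-128,58],[-21,-128,62],[-21,-128,62]], "dr": [[0,0,0],[0,0,0],[0,0,0],[0,0,0],[0,0,0],[0,0,0],[0,0,0],[0,0,0],[0,0,0],[0,0,0]]}}

```text
time: 23.65
position: [0.4232, 0.3258, 0.0871]
tool_rot: [3.048, 0.756, -0.005]
ft_force: [-1.3, 0.5, 0.1]
grip_width: 0.006
grip_force: 0.0
```

```bash
python3 - <<'E'
from dl import *
get_image("top");loc()
E
```

```text
dryer xy -100.7 127.3 z 0.0885 F [-0.8  0.1  0.5] g 0.2
```

Request:
{"op": "send_rows", "data": {"xyz": [[1,9,0],[1,17,0],[1,25,0],[-1,33,0],[-2,41,0],[-3,49,0],[-3,56,0],[-2,64,0],[-1,73,0],[1,81,0]], "dr": [[0,0,0],[0,0,0],[0,0,0],[0,0,0],[0,0,0],[0,0,0],[0,0,0],[0,0,0],[0,0,0],[0,0,0]]}}

```text
time: 24.53
position: [0.4632, 0.2552, 0.0888]
tool_rot: [3.049, 0.757, -0.0]
ft_force: [0.0, 1.1, -0.1]
grip_width: 0.009
grip_force: 0.3
```

```bash
python3 - <<'E'
from dl import *
loc(); im=get_image("top"); cv2.imwrite("pics/t11.png",cv2.resize(im[130:300,100:260],None,fx=3,fy=3,interpolation=2)[:,:,::-1])
E
```

```text
dryer xy -99.4 45.8 z 0.0888 F [ 0.   1.1 -0.1] g 0.8
```

View pics/t11.png

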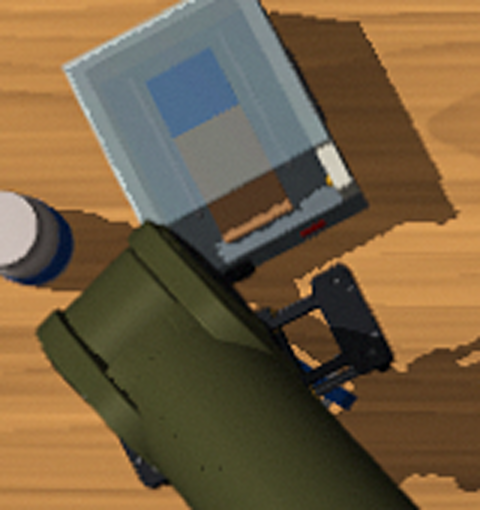

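Request:
{"op": "send_rows", "data": {"xyz": [[2.5,7,0],[6,15,0],[10,22,0],[15,30,0],[21,36,0],[28,43,0],[35,48,0],[42,53,0],[51,58,0],[59,61,0]], "dr": [[0,0,0],[0,0,0],[0,0,0],[0,0,0],[0,0,0],[0,0,0],[0,0,0],[0,0,0],[0,0,0],[0,0,0]]}}

```text
time: 25.42
position: [0.5447, 0.2295, 0.0887]
tool_rot: [3.049, 0.756, -0.0]
ft_force: [-0.6, 0.2, 0.1]
grip_width: 0.005
grip_force: 0.3
```

```bash
python3 - <<'E'
from dl import *
get_image("top");loc()
E
```

```text
dryer xy -37.9 -15.6 z 0.0888 F [ 1.3 -0.9  1.3] g 0.3
```

Request:
{"op": "send_rows", "data": {"xyz": [[3,1,0],[6,2,0],[9,3,0],[11,3,0],[13,4,0],[15,4,0],[17,4,0],[18,4,0],[19,4,0],[19,4,0]], "dr": [[0,0,0],[0,0,0],[0,0,0],[0,0,0],[0,0,0],[0,0,0],[0,0,0],[0,0,0],[0,0,0],[0,0,0]]}}

```text
time: 26.3
position: [0.5626, 0.2354, 0.0889]
tool_rot: [3.049, 0.757, 0.002]
ft_force: [-0.4, -0.3, 0.3]
grip_width: 0.004
grip_force: 0.0
```

```bash
python3 - <<'E'
from dl import *
get_image("top");loc()
E
```

```text
dryer xy -20.7 -18.3 z 0.089 F [0.9 0.6 0.8] g 0.4
```

Request:
{"op": "send_rows", "data": {"xyz": [[1,0,0],[2,0,0],[3,0,0],[3,0,0],[4,0,0],[4,0,0],[5,0,0],[5,0,0],[5,0,0],[5,0,0]], "dr": [[0,0,0],[0,0,0],[0,0,0],[0,0,0],[0,0,0],[0,0,0],[0,0,0],[0,0,0],[0,0,0],[0,0,0]]}}

```text
time: 27.18
position: [0.5631, 0.2354, 0.0886]
tool_rot: [3.045, 0.756, -0.014]
ft_force: [-12.5, -6.6, 11.0]
grip_width: 0.004
grip_force: 7.1
```

```bash
python3 - <<'E'
from dl import *
get_image("top");loc()
E
```

```text
dryer xy -20.4 -18.4 z 0.0886 F [-13.7  -6.8  10.5] g 0.5
```

Request:
{"op": "send_rows", "data": {"xyz": [[-5,0,0],[-20,0,0],[-45,0,0],[-70,0,0],[-75,0,-30],[-75,0,-65],[-75,30,-100],[-75,70,-110],[-75,110,-110],[-75,150,-110]], "dr": [[0,0,0],[0,0,0],[0,0,0],[0,0,0],[0,0,0],[0,0,0],[0,0,0],[0,0,0],[0,0,0],[0,0,0]]}}

```text
time: 28.07
position: [0.5727, 0.0687, 0.2012]
tool_rot: [3.046, 0.758, 0.009]
ft_force: [1.4, 0.8, 0.7]
grip_width: 0.003
grip_force: 0.0
```

Request:
{"op": "send_rows", "data": {"xyz": [[0,30,0],[0,70,0],[0,110,0],[0,150,0],[0,150,0],[0,150,0],[0,150,0],[0,150,0],[0,150,0],[0,150,0]], "dr": [[0,0,0],[0,0,0],[0,0,0],[0,0,0],[0,0,0],[0,0,0],[0,0,0],[0,0,0],[0,0,0],[0,0,0]]}}

```text
time: 28.9
position: [0.6404, -0.0611, 0.1992]
tool_rot: [3.048, 0.761, 0.001]
ft_force: [0.9, -0.5, 0.3]
grip_width: 0.006
grip_force: 0.0
```

```bash
python3 - <<'E'
from dl import *
loc(); im=get_image("top")
hsv=cv2.cvtColor(im,cv2.COLOR_RGB2HSV); m=cv2.inRange(hsv,(105,120,50),(125,255,255)); 
ys,xs=np.nonzero(m[100:320,100:260]); q=np.array([pix2w("top",(x+100,y+100),.108)[:2]-O for x,y in zip(xs,ys)])
d=np.c_[q@u,q@v]*1e3
k=d[d[:,0]<25]; print("door px",len(k),k.min(0),k.max(0)); f=np.polyfit(k[:,1],k[:,0],1);print("slope",f)
w=np.array([pix2w("top",(x+100,y+100),.067)[:2]-O for x,y in zip(xs,ys)]);w=np.c_[w@u,w@v]*1e3;w=w[w[:,0]>50];print("blue end",len(w),np.percentile(w,2,0) if len(w) else 0,np.percentile(w,98,0) if len(w) else 0)
# cradle: green strip end
g=cv2.inRange(hsv,(50,120,40),(70,255,255));g[:, :370]=0;g[:,:][:165]=0;g[265:]=0
ys,xs=np.nonzero(g);print("green",len(xs), (xs.mean(),ys.mean()) if len(xs) else 0)
if len(xs):
  e=np.array([pix2w("top",p,.064)[:2]-[.6,-.29] for p in zip(xs,ys)])@np.array([.787,-.617])*1e3;print(np.percentile(e,[2,98]))
E
```

```text
dryer xy -90.8 -316.7 z 0.1992 F [ 0.9 -0.5  0.3] g 0.5
door px 435 [-17.06617302 -77.11836564] [ 3.72947521 72.20904467]
slope [ 1.42767611e-03 -4.10401910e+00]
blue end 77 [ 55.52888543 -24.92896154] [152.57400805 178.97869406]
green 497 (np.float64(428.3903420523139), np.float64(205.5030181086519))
[-48.84013064  -2.38189   ]
```

```bash
python3 -c "
from bench import *
print(close_job())"
```

```text
the job is handed in; nothing more can be done
None
```

I've handed the job in at about 29 s of the 72 s. By my measurements the strip is flat in the dryer blue end first, its bare end about 12 mm inside; the door is shut (within about 0.002 rad) and the pile's green strip hasn't moved. I viewed 12 pictures, two over the limit of 10, and no verdict came back.

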